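# Seat a battery pack in the test jig and clamp it home

## Task

Load the grey battery pack standing on the bench into the cradle of the battery test jig (the end-for-end way round does not matter) and let it rest on the sprung contact plate. Then swing the open clamp arm over and gently press its handle down, no harder than about 25 N, until its foot has driven the pack fully home on the hard ledges. Leave the clamp holding it there and do not disturb the jar, the cutters or the solder spool.

Things in the scene. Friction and masses are not known exactly. Their poses are not given: they have to be found in the camera images.
- pack_center (a point): Centre (half-way up) of the loose battery pack, a grey rounded block 70 (its x) x 34 (its y) x 40 (z) mm standing upright on the bench, about 150 g, edges rounded 3 mm, brass contacts underneath, dark field on top. Symmetric end for end.
- battery_pack: The same pack; origin at the centre of its underside, 20 mm below pack_center.
- jig: Battery test jig fixed to the bench. Origin: underside, below the pocket's centre; x along the pocket to the hinge, z up. Base plate x -61 to 103, y -47 to 47, 12 mm thick. Black cradle walls, 6 mm thick, round tops (radius 3), rise to z = 36 mm round a pocket 72 (x) by 36 (y) mm: 1 mm play on each side of the pack. Two hinge cheeks at x = 55 to 77, y within 21, up to z = 82 mm.
- cradle_home (a point): Point fixed in the jig on the pocket's centre, 34 mm above its underside: where the pack's centre is when fully home, its lower face on hard ledges 14 mm up. A pack put in first rests on the sprung contact plate with its centre 8 mm higher; the clamp drives it down those 8 mm (spring 2.4 N at first, about 7 N at the bottom). Unless held down, it is lifted again.
- clamp (a joint): Angle of the clamp arm (rad): 0 = level, reaching from the hinge over the pack to the far side; 1.57 = upright; more = leaning back, away from the pocket. Starts at 1.85 to 2.05. The hinge is stiff, stays where it is left and holds against the springs. At the handle it takes about 7 N to swing, 9 to 11 N with the springs, then the force rises steeply as the pack meets the ledges.
- clamp_hinge (a point): Point on the clamp's hinge axis, fixed in the jig 66 mm along its x, 72 mm above its underside; axis along the jig's y. The arm, 10 mm thick, carries 66 mm from the hinge a screw spindle with a rubber foot on its inner side. How far it is screwed out differs each time (foot 18 to 25 mm from the arm's mid-plane) and is not reported: the pack is home at an angle of about 0 to 0.11 rad, to be felt.
- clamp_handle (a point): Centre of the outer (when closed: upper) face of the clamp's black rubber handle, a block 36 (along the arm) x 40 (wide) x 12 mm thick at the arm's free end. The handle's centre is 110 mm from the hinge axis, its end 128 mm. z is the outward normal of that face, x points along the arm to the hinge.
- flux_jar: Bystander: small jar with screw lid, 38 mm across, 33 high; origin at its underside. Leave alone.
- cutters: Bystander: side cutters lying flat, 123 x 46 x 12 mm; origin at the underside. Leave alone.
- solder_spool: Bystander: solder spool lying flat, 57 mm across, 26 high; origin at its underside. Leave alone.
Things that resemble listed ones, but are neither listed nor needed, are in the scene too. What is shaped like the battery_pack but red or turquoise is not meant.

How it is judged:
By the outcome, as a careful person would: the job done as asked, in the order asked, and still so for the second after the job is handed in, with the robot touching nothing.
It also fails if it takes over 70 s, if anything falls off the work surface, if the arm or the gripper's body presses on something with over 40 N, if the wrist force passes 120 N, or if a joint passes its speed limit or range.

## Robot

A 6-joint arm with a two-finger parallel gripper is mounted at the origin on a cart in front of the work surface, level with it; the furniture and walls round the work are solid. World frame = base frame: x ahead of the robot, y to its left, z up, the work surface at z = 0. Lengths are in mm, angles in rad, forces in N, time in s.
With the tool pointing down it reaches from about 275 to 775 mm from the base axis. Payload 14.6 kg.
Tool frame: the origin (TCP) lies on the centre line of the jaws, within the pads' length; the fingertips stand 17 mm ahead of it and the grasp point (between the pads) lies 2 mm behind it (env.tcp_to_tips is the distance from the TCP to the fingertips, in mm); z points along the fingers, y is the line along which they close (so a half turn about z gives the same grasp; the last joint's range is limited). The gripper opens to 85 mm and grips with 20 to 120 N. Pads are 22 mm wide; open, the fingers measure 114 mm over their backs; the gripper's body (76 mm by 85 mm) begins 54 mm behind the grasp point. The pads swing forward as they close: fully open they stand 13 mm farther back than shut.
Start: joints at [-1.259, 0.263, -0.048, 1.259, 0, 1.415], TCP at [236.261, -468.838, 248.278] pointing down, gripper open.
Joint ranges: [-2.65, 2.65], [-0.89, 1.7], [-1.18, 1.37], [-2.13, 2.11], [-1.35, 1.29], [-3.14, 3.14]. Speed limits (rad/s): [1.89, 1.89, 2.57, 2.79, 3.14, 3.14].

## Interface

Orientations are given as a 3x3 rotation matrix whose columns are the frame's x, y, z axes.
In Python, from station import env gives the robot as it stands.
- The arm moves only by the shell command python3 -m pendant 'ROWS' [OPENING] [FORCE]. ROWS is JSON, one flat list of numbers, 6 for each row, row after row: the shift along the tool's x, y, z each as a share of 0.15 m, from -1 to 1, then the turn, a rotation vector about the tool's x, y, z each as a share of 2 pi rad, from -1 to 1. A call has 1 to 12 rows; each row is the pose to reach, as a shift and turn from the pose commanded when the call began, along the tool's axes at that moment, turning the shorter way round; what a row does not reach only later rows make up. A row lasts 1/8 s, in which the tool goes at most 62.5 mm and 10.7 degrees, less where a joint would pass 70% of its speed; a pose out of reach is approached as far as the arm can. A call with a number of a shift or a turn outside -1 to 1 is refused whole. A call with a gripper value outside its range is refused whole. OPENING is the opening, from 0 (shut) to 1 (fully open), set as the call begins (- or left out, the last holds). The fingers move at their own pace and stop on an object; FORCE is the grip in N (left out, the last holds). Time passes only in rows, so rows that repeat a pose let the fingers close. It gives the time, the measured TCP pose, the force, the opening and the grip force at its end, in the units of the state.
- env.sense(): the state, without advancing time (a new reading comes with each control period).
- env.camera(name): name is "scene" or "top" or "wrist"; returns a dict with "pixels" (420x560x3 uint8, red, green, blue), "fovy" (degrees; the focal length in pixels is half the picture's height over the tangent of half this angle, whatever the lens; pixels are square), "cx", "cy" (the principal point, pixels), "rvec" (rotation vector, rad) and "tvec" (3), from world to camera coordinates, as OpenCV has them; the wrist camera has in their place "T_tool_cam" (4x4, takes a point from camera to tool coordinates, whose origin is the TCP and whose axes are the flange's). Camera axes: x right, y down, z forward; pixel columns grow to the right and rows downward; lengths in mm; the calibration is good to about 2 mm. A picture is of the moment at which its call begins: read the wrist's pose just before it. There is no depth.
- env.finish_job(): hands the job in; it is judged then, once.
Trained networks look in the newest picture that a camera, given by its name, has taken for a name from the list of things; names that differ only in an ending like _2 or _b are one class to them, and where a whole thing is asked for, a point or a joint stands for the part that bears it (a point fixed in the world has none). Each returns a list of dicts, best first, with "conf" (0 to 1); they miss things now and then, are a little off and sometimes report something else, mostly with a low value. They report only what shows in the picture. A call takes as long as a camera call. They do not tell look-alikes from the thing itself.
- env.find_in(target, camera): "bbox" ([centre column, centre row, width, height] in pixels, round what is visible of it).
- env.trace(target, camera): "region" (420x560 bool, what is visible of it) and "bbox" ([centre column, centre row, width, height] in pixels, round what is visible of it).
The state is a dict: "t": time; "joints": joint angles; "dq": joint speeds; "effort": joint torques, N m; "position": TCP position; "tcp_rot": TCP orientation; "force": force on the tool from outside, world axes, zero at the start; "wrist_torque": the same for the moment, N m; "width": finger opening in mm; "finger_force": force on a finger pad.
Only numpy, scipy, OpenCV 4.12 (cv2) and the standard library are available. Lean on these libraries where they do the work, as an engineer would, in place of code of your own. Each camera call takes 0.05 s, during which the arm holds its last target. There are 200 camera calls.

## Working session

There is one attempt and no reset: what is moved stays moved. The work goes in short steps, Python scripts to look and compute and a shell command to move; the robot and the scene stay as the last step left them, time stands still between calls to the robot, and variables do not carry over. Pictures are saved under pics/ and viewed, at most 10 in all, crops included, and the job is handed in when it is done.

```bash
ls; mkdir -p pics; cat > h.py <<'E'
import numpy as np, cv2
from station import env
def K(c):
    f=c["pixels"].shape[0]/2/np.tan(np.radians(c["fovy"])/2)
    return np.array([[f,0,c["cx"]],[0,f,c["cy"]],[0,0,1.]])
def shot(n,save=None):
    s=env.sense(); c=env.camera(n)
    if "rvec" in c:
        R=cv2.Rodrigues(np.array(c["rvec"],float))[0]; t=np.array(c["tvec"],float).ravel()
    else:
        T=np.eye(4);T[:3,:3]=s["tcp_rot"];T[:3,3]=s["position"]; W=np.linalg.inv(T@np.array(c["T_tool_cam"])); R,t=W[:3,:3],W[:3,3]
    c["R"],c["t"],c["K"]=R,t,K(c)
    if save: cv2.imwrite(save,c["pixels"][:,:,::-1])
    return c
def px2w(c,u,v,z):
    d=c["R"].T@np.linalg.inv(c["K"])@np.array([u,v,1.]); o=-c["R"].T@c["t"]
    return o+d*(z-o[2])/d[2]
def w2px(c,P):
    p=c["K"]@(c["R"]@np.atleast_2d(P).T+c["t"][:,None]); return (p[:2]/p[2]).T
E
python3 - <<'E'
from h import *
for n in ["scene","top"]:
    c=shot(n,f"pics/{n}0.png")
    print(n,c["fovy"],"cam at",-c["R"].T@c["t"])
    for k in ["battery_pack","jig","clamp","clamp_handle","flux_jar","cutters","solder_spool"]:
        for d in env.find_in(k,n)[:4]: print(k,round(d["conf"],2),np.round(d["bbox"]),np.round(px2w(c,d["bbox"][0],d["bbox"][1],20)))
s=env.sense();print(s["position"],s["tcp_rot"],s["t"])
E
```

```text
pics
scene 49.83035107190449 cam at [  34.01656977 -893.01461606  592.01406392]
battery_pack 0.92 [327. 268.  27.  38.] [ 539. -304.   20.]
battery_pack 0.86 [274. 271.  29.  37.] [ 438. -255.   20.]
battery_pack 0.82 [294. 210.  27.  20.] [618. -62.  20.]
battery_pack 0.67 [300. 237.  32.  25.] [ 557. -178.   20.]
cutters 0.86 [374. 254.  50.  31.] [ 659. -316.   20.]
solder_spool 0.83 [225. 252.  27.  26.] [ 381. -142.   20.]
top 43.530609089702175 cam at [ 379.63406225  -87.79400531 1254.18325292]
battery_pack 0.74 [359. 270.  26.  36.] [ 433. -254.   20.]
battery_pack 0.57 [328. 224.  17.  32.] [ 540. -182.   20.]
battery_pack 0.55 [378. 222.  29.  34.] [ 546. -301.   20.]
jig 0.75 [208. 243.  90.  60.] [497.  99.  20.]
clamp 0.72 [181. 251.  39.  21.] [479. 163.  20.]
clamp 0.18 [377. 222.  28.  35.] [ 545. -299.   20.]
clamp_handle 0.93 [179. 250.  33.  17.] [483. 168.  20.]
clamp_handle 0.43 [210. 245.  91.  55.] [493.  97.  20.]
flux_jar 0.66 [319. 175.  18.  19.] [ 660. -163.   20.]
cutters 0.96 [373. 169.  55.  22.] [ 675. -294.   20.]
cutters 0.16 [380. 223.  30.  35.] [ 543. -306.   20.]
solder_spool 0.95 [306. 290.  24.  23.] [ 387. -129.   20.]
[ 236.2462608  -468.84044448  248.29578547] [[ 8.93010394e-01  4.50036039e-01 -1.96709663e-05]
 [ 4.50036038e-01 -8.93010394e-01 -3.86491599e-05]
 [-3.49598922e-05  2.56614577e-05 -9.99999999e-01]] 0.8
```

```bash
python3 - <<'E'
import cv2
a=cv2.imread("pics/top0.png")[130:330,120:420];a=cv2.resize(a,None,fx=2.6,fy=2.6,interpolation=cv2.INTER_CUBIC)
cv2.imwrite("pics/topc.png",a)
E
```

```text
(no output)
```

View pics/topc.png

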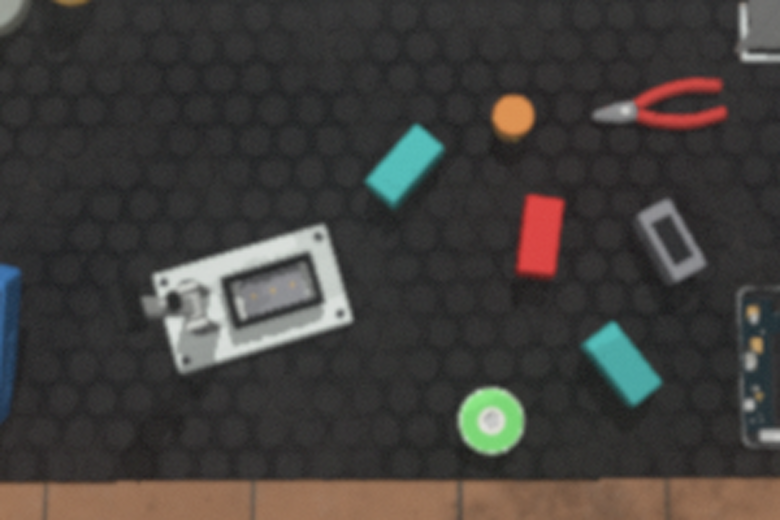

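View pics/scene0.png

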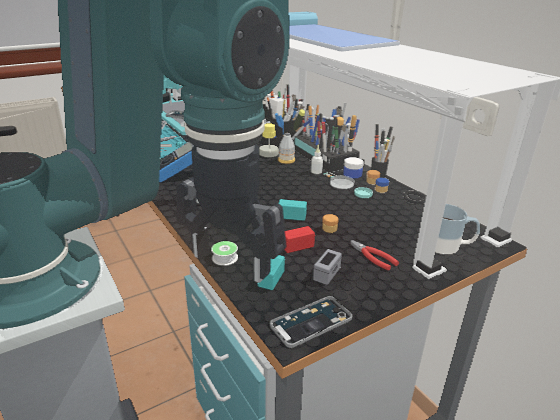

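Grey pack: top-picture crop (671,241) = full (378,223). The look-alikes are turquoise at (276,193) and (359,270), and red at (328,221). The jig pocket is at full (225,242), with the hinge to its left. I choose the grey one at (378,223) and measure it now; the close crop follows from the wrist camera.

```bash
cat >> h.py <<'E'
def rows(pos,R=None,tgt=None):
    from scipy.spatial.transform import Rotation as Ro
    s=env.sense(); A=np.array(s["tcp_rot"]); d=A.T@(np.array(pos)-s["position"])/150
    r=np.zeros(3) if R is None else Ro.from_matrix(A.T@R).as_rotvec()/(2*np.pi)
    return np.round(d,4),np.round(r,4)
def down(yaw):  # tool pointing down, y axis (closing line) at world yaw
    y=np.array([np.cos(yaw),np.sin(yaw),0]);z=np.array([0,0,-1.]);return np.c_[np.cross(y,z),y,z]
E
python3 - <<'E'
from h import *
c=shot("top")
def poly(reg,z):
    q=np.argwhere(reg)[:,::-1]; 
    return np.array([px2w(c,u,v,z)[:2] for u,v in q],np.float32)
for k in ["battery_pack","jig"]:
    for d in env.trace(k,"top")[:5]:
        r=cv2.minAreaRect(poly(d["region"],30 if k[0]=="b" else 12)); b=cv2.boxPoints(r)
        e=max((b[1]-b[0],b[2]-b[1]),key=np.linalg.norm)
        print(k,round(d["conf"],2),np.round(d["bbox"]),np.round(r[0]),np.round(r[1]),"yaw",np.degrees(np.arctan2(e[1],e[0])).round(1),d["region"].sum(),c["pixels"][d["region"]].mean(0).round())
w=shot("wrist"); print(w["fovy"],w["T_tool_cam"],env.tcp_to_tips)
print("blue edge",px2w(c,128,250,0),"shelf post",px2w(c,405,141,0), "pocket",px2w(c,225,242,36),px2w(c,225,242,14))
E
```

```text
battery_pack 0.95 [328. 220.  17.  27.] [ 549. -181.] [35. 72.] yaw -7.5 448 [203.  66.  64.]
battery_pack 0.82 [277. 193.  32.  33.] [615. -59.] [40. 75.] yaw -41.5 498 [ 75. 164. 160.]
battery_pack 0.66 [358. 270.  30.  33.] [ 433. -250.] [70. 37.] yaw 36.9 467 [ 72. 159. 155.]
battery_pack 0.63 [379. 221.  28.  34.] [ 543. -296.] [69. 41.] yaw 27.3 494 [ 97.  97. 100.]
battery_pack 0.32 [374. 167.  55.  19.] [ 666. -292.] [ 42. 116.] yaw -81.9 411 [161.  80.  78.]
jig 0.67 [209. 245.  92.  58.] [490. 102.] [ 97. 208.] yaw -74.1 3004 [144. 147. 145.]
67.79942082405837 [[ 1.10839032e-03 -9.60284625e-01 -2.79020088e-01  7.05860236e+01]
 [ 9.99999358e-01  1.13035494e-03  8.21701968e-05 -2.71908718e-01]
 [ 2.36484959e-04 -2.79020000e-01  9.60285262e-01 -1.26923596e+02]
 [ 0.00000000e+00  0.00000000e+00  0.00000000e+00  1.00000000e+00]] 17.0
blue edge [484.15667914 294.58037327   0.        ] shelf post [ 748.60986221 -377.02201144    0.        ] pocket [498.45796268  58.61342756  36.        ] [500.60388433  61.25749898  14.        ]
```

View pics/top0.png

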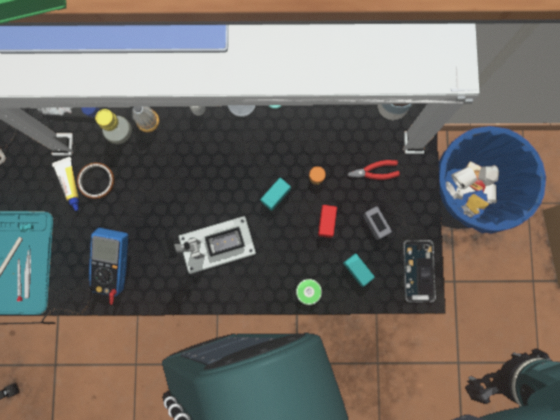

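```bash
python3 -m pendant '[0.4,0,0,0,0,0, 0.8,0,0,0,0,0, 1,0,0,0,0,0, 1,0,0,0,0,0]'; python3 -m pendant '[0.4,0,0,0,0,0, 0.8,0,0.2,0,0,0, 1,-0.05,0.3,0,0,0, 1,-0.05,0.3,0,0,0,1,-0.05,0.3,0,0,0]'; python3 - <<'E'
from h import *
c=shot("wrist","pics/w1.png")
for d in env.trace("battery_pack","wrist")[:4]:
    r=d["region"]; print(round(d["conf"],2),np.round(d["bbox"]),px2w(c,*d["bbox"][:2],30).round(),c["pixels"][r].mean(0).round())
E
```

```text
t: 1.5
position: [371.8, -400.3, 248.2]
tcp_rot: [[0.892, 0.453, 0.0], [0.453, -0.892, 0.0], [0.0, -0.0, -1.0]]
force: [-0.8, -0.3, -0.4]
width: 85.5
finger_force: 0.0
t: 2.12
position: [500.3, -327.8, 203.6]
tcp_rot: [[0.893, 0.45, 0.0], [0.45, -0.893, -0.0], [-0.0, 0.0, -1.0]]
force: [-0.3, 0.5, 0.1]
width: 85.3
finger_force: 0.0
0.67 [272. 144.  43.  78.] [ 540. -299.   30.] [158. 155. 158.]
0.67 [160.  72.  75.  96.] [ 551. -183.   30.] [228.  72.  67.]
0.58 [181. 221.  52.  77.] [ 429. -252.   30.] [ 66. 224. 219.]
```

View pics/w1.png

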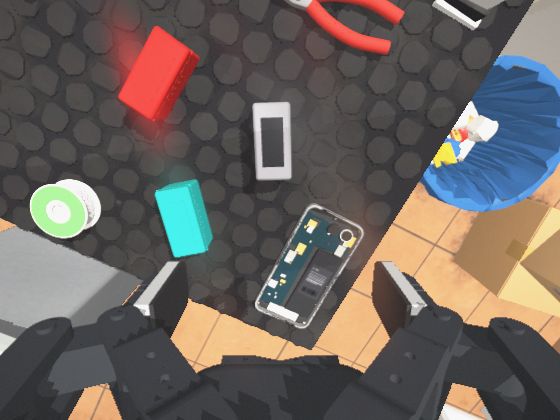

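The wrist crop shows the grey pack at (272,141), with its dark field on top. Red is at (160,75) and turquoise at (183,220), so the choice stands.

```bash
cat >> h.py <<'E'
def fitpack(c,d,zb=0,g=(0,0,0)):
    """fit silhouette of 70x34x40 pack (rounded 3) to region by hull IoU"""
    from scipy.optimize import minimize
    reg=d["region"].astype(np.uint8); s=4
    cnt=max(cv2.findContours(reg,cv2.RETR_EXTERNAL,cv2.CHAIN_APPROX_NONE)[0],key=cv2.contourArea)
    hull=cv2.convexHull(cnt).astype(np.float32)
    L=[]
    for z,i in((0,3),(3,1),(6,0),(34,0),(37,1),(40,3)):
        for sx in(-1,1):
            for sy in(-1,1):
                L+=[(sx*(35-i),sy*(17-i-1.5),z),(sx*(35-i-1.5),sy*(17-i),z)]
    L=np.array(L,float)
    def f(p):
        a=np.radians(p[2]);P=np.c_[L[:,0]*np.cos(a)-L[:,1]*np.sin(a)+p[0],L[:,0]*np.sin(a)+L[:,1]*np.cos(a)+p[1],L[:,2]+zb]
        h=cv2.convexHull((w2px(c,P)).astype(np.float32)); A=cv2.intersectConvexConvex(h,hull)[0]
        return 1-A/(cv2.contourArea(h)+cv2.contourArea(hull)-A+1e-9)
    r=min((minimize(f,np.array(g)+[0,0,k],method="Nelder-Mead",options=dict(initial_simplex=np.array(g)+[[0,0,k],[8,0,k],[0,8,k],[0,0,k+8]],xatol=.02,fatol=1e-5)) for k in(-3,3)),key=lambda r:r.fun)
    return r.x,1-r.fun
E
python3 - <<'E'
from h import *
c=shot("wrist")
for d in env.trace("battery_pack","wrist")[:4]:
    if abs(d["bbox"][0]-272)<20: 
        x,i=fitpack(c,d,0,(542,-299,28)); print(x,i); break
q=np.array([px2w(c,u,v,40)[:2] for u,v in[(253,103),(290,102),(292,179),(256,181)]])
print(q.round(1),q.mean(0), np.degrees(np.arctan2(*(q[0]+q[1]-q[2]-q[3])[::-1])))
print(rows([*x[:2],120],down(np.radians(x[2]-90))))
E
```

```text
[ 541.78670543 -298.57659774   27.65183919] 0.9816569116658949
[[ 564.5 -269.2]
 [ 579.9 -297.9]
 [ 519.7 -331.1]
 [ 502.8 -301.6]] [ 541.7384499  -299.95080346] 28.256317448467744
(array([ 0.3355, -0.0514,  0.5589]), array([ 0.0001, -0.    , -0.0027]))
```

```bash
python3 -m pendant '[0.335,-0.051,0.3,0,0,-0.0027, 0.335,-0.051,0.7,0,0,-0.0027, 0.335,-0.051,0.8,0,0,-0.0027, 0.335,-0.051,0.8,0,0,-0.0027, 0.335,-0.051,0.8,0,0,-0.0027]' 0.8; python3 -m pendant '[0,0,0.2,0,0,0, 0,0,0.32,0,0,0, 0,0,0.33,0,0,0, 0,0,0.33,0,0,0]'; python3 - <<'E'
from h import *
s=env.sense();print(s["position"],s["width"],rows([541.8,-299,34],down(np.radians(-62.2))))
E
```

```text
t: 2.95
position: [542.6, -298.5, 84.6]
tcp_rot: [[0.886, 0.465, 0.002], [0.465, -0.886, -0.001], [0.001, 0.002, -1.0]]
force: [0.3, -0.4, 0.1]
width: 68.2
finger_force: 0.0
t: 3.45
position: [542.8, -298.2, 35.1]
tcp_rot: [[0.885, 0.465, 0.001], [0.465, -0.885, -0.001], [0.001, 0.002, -1.0]]
force: [0.6, -0.3, 0.3]
width: 68.2
finger_force: 0.0
[ 542.75319138 -298.23876537   35.12229216] 68.19031764352016 (array([-0.008 ,  0.0015,  0.0075]), array([ 0.0003, -0.0001, -0.0003]))
```

```bash
python3 -m pendant '[-0.005,0,0,0,0,0, -0.005,0,0,0,0,0, -0.005,0,0,0,0,0, -0.005,0,0,0,0,0, -0.005,0,0,0,0,0, -0.005,0,0,0,0,0]' 0.2 40;  python3 -m pendant '[0,0,-0.2,0,0,0, 0,0,-0.6,0,0,0, 0,0,-1,0,0,0, 0,0,-1,0,0,0, 0,0,-1,0,0,0]'; python3 - <<'E'
from h import *
s=env.sense();print(np.round(s["joints"],3),s["width"],rows([499,60,190],down(np.radians(-164))),rows([499,60,190],down(np.radians(15.9))))
E
```

```text
t: 4.2
position: [541.8, -298.3, 34.6]
tcp_rot: [[0.885, 0.465, 0.001], [0.465, -0.885, -0.001], [0.0, 0.001, -1.0]]
force: [-1.2, 1.1, 6.5]
width: 33.6
finger_force: 40.4
t: 4.82
position: [541.3, -297.8, 183.2]
tcp_rot: [[0.885, 0.465, -0.0], [0.465, -0.885, 0.0], [-0.0, -0.001, -1.0]]
force: [0.5, -0.2, -1.9]
width: 33.1
finger_force: 40.6
[-0.635  0.447  0.059  1.183 -0.     2.023] 33.05196361265894 (array([ 0.8599, -2.2431, -0.0447]), array([-0.000e+00,  1.000e-04,  2.826e-01])) (array([ 0.8599, -2.2431, -0.0447]), array([-1.000e-04, -0.000e+00, -2.172e-01]))
```

```bash
python3 -m pendant '[0.1,-0.3,-0.05,0,0,-0.03, 0.3,-0.6,-0.05,0,0,-0.06, 0.5,-0.9,-0.05,0,0,-0.09, 0.7,-1,-0.05,0,0,-0.12, 0.86,-1,-0.05,0,0,-0.15, 0.86,-1,-0.05,0,0,-0.18, 0.86,-1,-0.05,0,0,-0.21, 0.86,-1,-0.05,0,0,-0.217, 0.86,-1,-0.05,0,0,-0.217]'; python3 - <<'E'
from h import *
s=env.sense();print(np.round(s["joints"],3),s["width"],rows([499,60,190],down(np.radians(15.9))))
E
```

```text
t: 5.95
position: [585.3, -105.0, 189.7]
tcp_rot: [[-0.272, 0.962, -0.003], [0.962, 0.272, 0.001], [0.002, -0.002, -1.0]]
force: [-0.3, -1.3, -1.9]
width: 33.0
finger_force: 40.7
[-0.315  0.406  0.009  1.176  0.     0.98 ] 33.016159507781516 (array([ 1.2153e+00, -2.5400e-01,  3.0000e-04]), array([-0.0004, -0.0002, -0.0002]))
```

```bash
python3 -m pendant '[0.1,-0.1,0,0,0,-0.03, 0.3,-0.2,0,0,0,-0.06, 0.5,-0.25,0,0,0,-0.09, 0.7,-0.25,0,0,0,-0.12, 0.8,-0.25,0,0,0,-0.15, 0.8,-0.25,0,0,0,-0.18, 0.8,-0.25,0,0,0,-0.21, 0.8,-0.25,0,0,0,-0.24, 0.8,-0.25,0,0,0,-0.27, 0.8,-0.25,0,0,0,-0.3, 0.8,-0.25,0,0,0,-0.32, 0.8,-0.25,0,0,0,-0.33]'; python3 -m pendant '[0,0,0,0,0,-0.03, 0,0,0,0,0,-0.06, 0,0,0,0,0,-0.09, 0,0,0,0,0,-0.12, 0,0,0,0,0,-0.15, 0,0,0,0,0,-0.17, 0,0,0,0,0,-0.17, 0,0,0,0,0,-0.17]'; python3 - <<'E'
from h import *
s=env.sense();print(np.round(s["joints"],3),s["width"],rows([499,60,190],down(np.radians(195.9))))
c=shot("wrist","pics/w2.png")
for k in ["jig","battery_pack","clamp","clamp_handle"]:
  for d in env.find_in(k,"wrist")[:2]: print(k,d)
E
```

```text
t: 7.45
position: [516.7, 0.0, 190.4]
tcp_rot: [[-0.711, -0.704, -0.002], [-0.704, 0.711, 0.0], [0.001, 0.001, -1.0]]
force: [-0.2, 0.2, -1.8]
width: 33.1
finger_force: 40.7
t: 8.45
position: [516.9, -0.0, 190.9]
tcp_rot: [[0.269, -0.963, -0.001], [-0.963, -0.269, 0.0], [-0.0, 0.001, -1.0]]
force: [-0.3, 0.5, -1.3]
width: 32.9
finger_force: 40.7
[-0.158  0.275 -0.191  1.106  0.    -2.001] 32.94207527373037 (array([-0.4176,  0.0074,  0.0059]), array([ 0.0001,  0.0001, -0.0008]))
jig {'bbox': [278.4, 274.6, 91.8, 169.0], 'conf': 0.81}
battery_pack {'bbox': [313.0, 11.2, 51.3, 19.3], 'conf': 0.94}
battery_pack {'bbox': [279.6, 274.9, 82.0, 159.7], 'conf': 0.74}
clamp {'bbox': [280.0, 359.2, 15.7, 5.8], 'conf': 0.39}
```

View pics/w2.png

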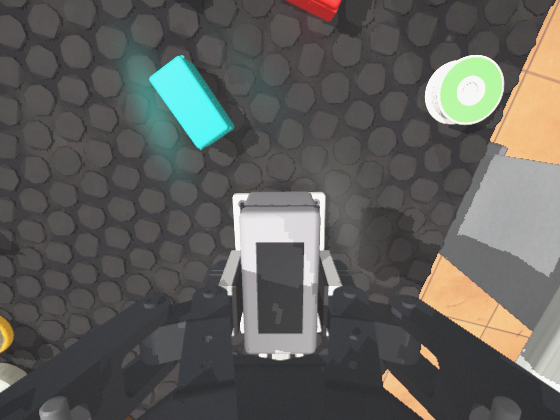

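```bash
python3 -m pendant '[0,0,-0.4,0,0,0, -0.2,0,-0.8,0,0,0, -0.6,0.01,-0.87,0,0,0, -0.87,0.01,-0.87,0,0,0, -0.87,0.01,-0.87,0,0,0, -0.87,0.01,-0.87,0,0,0]'; python3 - <<'E'
from h import *
s=env.sense();print(np.round(s["joints"],3),s["width"])
c=shot("wrist","pics/w3.png")
a=c["pixels"][:240,130:430,::-1]; cv2.imwrite("pics/w3c.png",cv2.resize(a,None,fx=2.5,fy=2.5,interpolation=cv2.INTER_CUBIC))
for k in ["jig","battery_pack","clamp"]:
  for d in env.find_in(k,"wrist")[:2]: print(k,d)
o=np.array([499,60.]);a=np.radians(105.9);ex=np.array([np.cos(a),np.sin(a)]);ey=np.array([-ex[1],ex[0]])
for x,y,z in [(-61,-47,12),(-61,47,12),(-39,-21,36),(-39,21,36),(39,21,36),(39,-21,36)]: print(x,y,z,w2px(c,[*(o+x*ex+y*ey),z]).round())
E
```

```text
t: 9.45
position: [480.2, 124.9, 321.7]
tcp_rot: [[0.273, -0.962, -0.0], [-0.962, -0.273, -0.0], [0.0, 0.0, -1.0]]
force: [-0.1, 0.1, -1.0]
width: 33.3
finger_force: 41.0
[ 0.09   0.201  0.066  1.435 -0.    -1.757] 33.32279063512361
jig {'bbox': [277.2, 131.6, 70.8, 121.8], 'conf': 0.79}
battery_pack {'bbox': [221.2, 17.2, 41.3, 34.4], 'conf': 0.76}
battery_pack {'bbox': [278.8, 275.5, 85.7, 164.4], 'conf': 0.72}
clamp {'bbox': [279.7, 183.2, 17.4, 21.1], 'conf': 0.75}
-61 -47 12 [[243.  72.]]
-61 47 12 [[316.  72.]]
-39 -21 36 [[262.  89.]]
-39 21 36 [[296.  89.]]
39 21 36 [[295. 152.]]
39 -21 36 [[263. 152.]]
```

View pics/w3c.png

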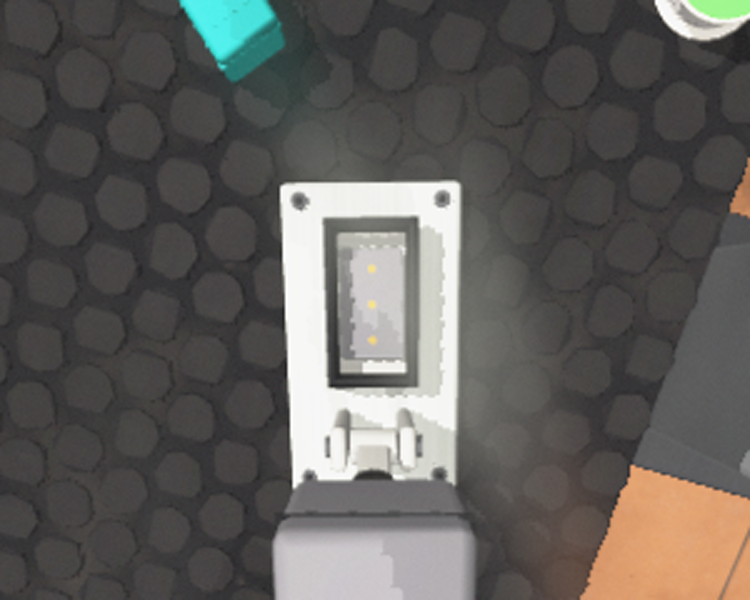

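The crop shows the jig squarely: plate far corners at full px (242,73) and (314,73), black walls spanning columns 260–297 and rows 87–155, and the sprung plate with its brass dots at (278,122). Next I refine its pose from edges.

```bash
cat > jig.py <<'E'
from h import *
from scipy.optimize import least_squares
from scipy.ndimage import map_coordinates
def fr(p):
    a=np.radians(p[2]);return np.array([np.cos(a),np.sin(a)]),np.array([-np.sin(a),np.cos(a)])
def W(p,L):
    ex,ey=fr(p);L=np.atleast_2d(L);return np.c_[L[:,:1]*ex+L[:,1:2]*ey+np.array(p[:2]),L[:,2]]
def fit(c,p0,ref=(499,60)):
    g=cv2.GaussianBlur(cv2.cvtColor(c["pixels"],cv2.COLOR_RGB2GRAY).astype(float),(0,0),.8)
    t=np.linspace(-.85,.85,25)[:,None];S=[] # (points, outward normal, sign of brightness going outward)
    o=np.ones((25,1))
    S.append((np.c_[-61*o,45*t,12*o],(-1,0),-1))
    for s in(-1,1): S.append((np.c_[-25+35*t,47*s*o,12*o],(0,s),-1))
    for s in(-1,1):
        S.append((np.c_[42*s*o,22*t,33.5*o],(s,0),1)); S.append((np.c_[38*t,24*s*o,33.5*o],(0,s),1))
    p=np.array(p0,float)
    for rng in(6,3,3):
        A,B,N=[],[],[]
        for L,n,sg in S:
            P=W(p,L);Q=w2px(c,P);Q2=w2px(c,W(p,L+np.array([n[0],n[1],0])));d=Q2-Q;mm=1/np.linalg.norm(d,axis=1)[:,None];d=d*mm
            k=np.arange(-rng,rng+.01,.1)
            v=map_coordinates(g,[Q[:,1:]+d[:,1:]*k,Q[:,:1]+d[:,:1]*k],order=1);G=np.gradient(v,axis=1)*sg
            i=G.argmax(1);ok=G.max(1)>1;off=np.where(ok,k[i]*mm[:,0],np.nan)
            med=np.nanmedian(off);ok&=abs(off-med)<1.5
            print(n,sg,round(float(med),2),ok.sum(),end=" | ") if rng==3 else None
            for l,f in zip(L[ok],off[ok]): A.append(l);B.append(f);N.append(n)
        if rng==3:print()
        A=np.array(A);B=np.array(B);N=np.array(N,float)
        # offset along n = n.(dx,dy) + dth*(n x l)
        M=np.c_[N,(A[:,0]*N[:,1]-A[:,1]*N[:,0])]
        r=least_squares(lambda q:M@q-B,np.zeros(3),loss="soft_l1",f_scale=.5).x
        ex,ey=fr(p);p[:2]+=r[0]*ex+r[1]*ey;p[2]+=np.degrees(r[2])
    return p
E
python3 - <<'E'
from jig import *
c=shot("wrist");p=fit(c,(499,60,105.9));print(p)
h=W(p,[[66,0,72]])[0];print("hinge",h,"cx",c["cx"])
print(rows([*p[:2],140],down(np.radians(p[2]+90))), env.sense()["position"])
E
```

```text
(-1, 0) -1 -0.36 25 | (0, -1) -1 -0.13 25 | (0, 1) -1 -0.13 25 | (-1, 0) 1 -0.12 25 | (0, -1) 1 -0.38 25 | (1, 0) 1 0.13 25 | (0, 1) 1 -0.13 25 | 
(-1, 0) -1 -0.24 25 | (0, -1) -1 -0.13 25 | (0, 1) -1 -0.13 25 | (-1, 0) 1 0.0 25 | (0, -1) 1 -0.38 25 | (1, 0) 1 0.0 25 | (0, 1) 1 -0.13 25 | 
[500.14620919  60.46035599 106.3383116 ]
hinge [481.57985261 123.79510478  72.        ] cx 279.73175528245105
(array([ 0.4459, -0.0118,  1.2108]), array([ 0.0001,  0.    , -0.0016])) [480.33678995 124.36996377 321.61602051]
```

```bash
python3 -m pendant '[0.2,0,0,0,0,0, 0.446,-0.012,0.1,0,0,-0.0016, 0.446,-0.012,0.5,0,0,-0.0016, 0.446,-0.012,0.9,0,0,-0.0016, 0.446,-0.012,1,0,0,-0.0016, 0.446,-0.012,1,0,0,-0.0016, 0.446,-0.012,1,0,0,-0.0016, 0.446,-0.012,1,0,0,-0.0016]'; python3 - <<'E'
from h import *
print(rows([500.15,60.46,75],down(np.radians(196.34))), env.sense()["position"])
E
```

```text
t: 10.7
position: [500.7, 61.1, 172.8]
tcp_rot: [[0.283, -0.959, 0.002], [-0.959, -0.283, -0.0], [0.001, -0.002, -1.0]]
force: [0.0, -0.7, -1.2]
width: 33.4
finger_force: 41.0
(array([0.0029, 0.006 , 0.652 ]), array([-0.0003, -0.0001,  0.0002])) [500.71652157  61.14289984 172.80022099]
```

```bash
python3 -m pendant '[0.003,0.006,0.2,0,0,0, 0.003,0.006,0.4,0,0,0, 0.003,0.006,0.6,0,0,0, 0.003,0.006,0.65,0,0,0, 0.003,0.006,0.65,0,0,0, 0.003,0.006,0.65,0,0,0]'; python3 - <<'E'
from h import *
print(rows([500.15,60.46,59],down(np.radians(196.34))), env.sense()["position"])
E
```

```text
t: 11.45
position: [500.1, 60.5, 75.4]
tcp_rot: [[0.283, -0.959, 0.002], [-0.959, -0.283, -0.0], [0.001, -0.002, -1.0]]
force: [-0.2, 0.3, -1.2]
width: 33.3
finger_force: 41.0
(array([3.000e-04, 1.000e-04, 1.097e-01]), array([-0.0003, -0.0001,  0.0002])) [500.12671295  60.51409183  75.44830815]
```

Accurate to 0.1 mm. I lower slowly to about 58.

```bash
python3 -m pendant '[0,0,0.02,0,0,0, 0,0,0.035,0,0,0, 0,0,0.05,0,0,0, 0,0,0.05,0,0,0]'; python3 -m pendant '[0,0,0.02,0,0,0, 0,0,0.04,0,0,0, 0,0,0.06,0,0,0, 0,0,0.06,0,0,0]'
```

```text
t: 11.95
position: [499.3, 60.5, 66.6]
tcp_rot: [[0.283, -0.959, -0.0], [-0.959, -0.283, 0.0], [-0.0, 0.0, -1.0]]
force: [0.1, -0.7, -1.9]
width: 33.4
finger_force: 41.0
t: 12.45
position: [499.3, 60.6, 57.5]
tcp_rot: [[0.283, -0.959, -0.0], [-0.959, -0.283, 0.0], [-0.0, 0.0, -1.0]]
force: [0.0, 0.1, -1.9]
width: 33.0
finger_force: 41.0
```

```bash
python3 -m pendant '[0,0,0.006,0,0,0, 0,0,0.006,0,0,0]'; python3 -m pendant '[0,0,0,0,0,0, 0,0,0,0,0,0, 0,0,0,0,0,0, 0,0,0,0,0,0]' 0.65; python3 -m pendant '[0,0,-0.1,0,0,0, 0,0,-0.3,0,0,0, 0,0,-0.7,0,0,0, 0,0,-1,0,0,0, 0,0,-1,0,0,0, 0,0,-1,0,0,0]'; python3 - <<'E'
from jig import *
print(rows([480.2,124.9,320]))
E
```

```text
t: 12.7
position: [499.4, 60.5, 56.9]
tcp_rot: [[0.283, -0.959, 0.0], [-0.959, -0.283, -0.0], [0.0, -0.0, -1.0]]
force: [-0.2, 0.0, -2.0]
width: 33.3
finger_force: 41.0
t: 13.2
position: [499.4, 60.5, 56.9]
tcp_rot: [[0.283, -0.959, 0.0], [-0.959, -0.283, -0.0], [0.0, -0.0, -1.0]]
force: [-0.2, 0.4, 0.9]
width: 55.1
finger_force: 0.0
t: 13.95
position: [499.1, 60.5, 206.3]
tcp_rot: [[0.283, -0.959, -0.001], [-0.959, -0.283, 0.0], [-0.0, 0.001, -1.0]]
force: [0.6, 0.1, -0.8]
width: 55.4
finger_force: 0.0
(array([-0.4473,  0.    , -0.7578]), array([0., 0., 0.]))
```

```bash
python3 -m pendant '[0,0,-0.4,0,0,0, -0.2,0,-0.76,0,0,0, -0.45,0,-0.76,0,0,0, -0.45,0,-0.76,0,0,0, -0.45,0,-0.76,0,0,0]' 0; python3 - <<'E'
from jig import *
c=shot("wrist","pics/w4.png")
for k in ["battery_pack","clamp_handle"]:
  for d in env.trace(k,"wrist")[:3]:
    print(k,round(d["conf"],2),np.round(d["bbox"]))
    if k[0]=="b" and abs(d["bbox"][0]-279)<25: print(fitpack(c,d,22,(500.1,60.5,106.3)))
a=c["pixels"][40:340,130:430,::-1]; cv2.imwrite("pics/w4c.png",cv2.resize(a,None,fx=2,fy=2,interpolation=cv2.INTER_CUBIC))
E
```

```text
t: 14.58
position: [480.1, 125.1, 319.7]
tcp_rot: [[0.283, -0.959, -0.002], [-0.959, -0.283, -0.0], [-0.0, 0.002, -1.0]]
force: [-0.0, -0.3, 0.8]
width: 0.0
finger_force: 0.0
battery_pack 0.83 [279. 122.  31.  61.]
(array([498.62256897,  60.32823551, 106.48218385]), np.float64(0.9734822665818879))
battery_pack 0.81 [225.  16.  37.  31.]
clamp_handle 0.68 [280. 211.  44.  80.]
```

View pics/w4c.png

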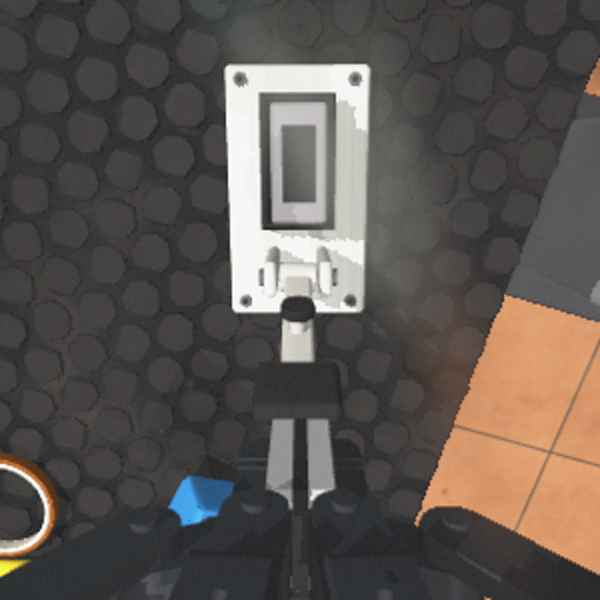

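The picture shows the pack seated in the cradle at crop (298,162). The clamp leans back, with its handle end at crop (298,390) = px (279,235). Next I work out the clamp angle and the push path.

```bash
cat > path.py <<'E'
from jig import *
P=(500.15,60.46,106.34)
def tj():  # TCP in jig frame
    s=env.sense()["position"];ex,ey=fr(P);d=s[:2]-np.array(P[:2]);return np.array([d@ex,d@ey,s[2]])
def tgt(th,r=110,w=11): return np.array([66-r*np.cos(th)+6*np.sin(th)+w,72+r*np.sin(th)+6*np.cos(th)+17])
def prt(ths,**k):
    p=tj();print("tcp jig",p.round(1),"tool-y corr",round(p[1]/150,4) ) # tool y = -jig y
    for th in ths:
        q=tgt(th,**k);print(th,q.round(1),np.round([-(q[0]-p[0])/150,-(q[1]-p[2])/150],3))
E
python3 - <<'E'
from path import *
c=shot("wrist")
for th in(1.8,1.85,1.9,1.95,2.0,2.05):
    f=lambda r,n:W(P,[[66-r*np.cos(th)+n*np.sin(th),0,72+r*np.sin(th)+n*np.cos(th)]])[0]
    print(th,[w2px(c,f(r,n))[0,1].round(1) for r,n in((128,-6),(128,6),(92,-6))])
prt([])
print(np.array(env.sense()["tcp_rot"])[:,0])
E
```

```text
1.8 [np.float64(232.6), np.float64(244.2), np.float64(211.6)]
1.85 [np.float64(238.9), np.float64(249.8), np.float64(215.8)]
1.9 [np.float64(244.9), np.float64(255.0), np.float64(219.9)]
1.95 [np.float64(250.5), np.float64(259.9), np.float64(223.8)]
2.0 [np.float64(255.7), np.float64(264.3), np.float64(227.5)]
2.05 [np.float64(260.5), np.float64(268.3), np.float64(231.0)]
tcp jig [ 67.2   0.9 320.4] tool-y corr 0.0061
[ 2.81666050e-01 -9.59512494e-01 -1.04715695e-04]
```

```bash
python3 -m pendant '[-0.3,0,0,0,0,0, -0.6,0.006,0,0,0,0, -0.62,0.006,0,0,0,0, -0.62,0.006,0.2,0,0,0, -0.62,0.006,0.5,0,0,0, -0.62,0.006,0.8,0,0,0, -0.62,0.006,0.836,0,0,0, -0.62,0.006,0.836,0,0,0, -0.62,0.006,0.836,0,0,0]'; python3 - <<'E'
from path import *
prt([1.6,1.4])
E
```

```text
t: 15.9
position: [454.1, 214.3, 197.1]
tcp_rot: [[0.282, -0.959, 0.002], [-0.959, -0.282, 0.001], [0.0, -0.002, -1.0]]
force: [-0.1, -0.6, 0.3]
width: -0.3
finger_force: 0.0
tcp jig [160.6   0.9 197.1] tool-y corr 0.0059
1.6 [ 86.2 198.8] [ 0.496 -0.011]
1.4 [ 64.2 198.4] [ 0.642 -0.009]
```

```bash
python3 -m pendant '[0.1,0.005,0.01,0,0,0, 0.18,0.006,0.01,0,0,0, 0.22,0.006,0.01,0,0,0, 0.25,0.006,0.01,0,0,0, 0.28,0.006,0.01,0,0,0, 0.31,0.006,0.01,0,0,0, 0.31,0.006,0.01,0,0,0]'; python3 - <<'E'
from path import *
prt([1.6,1.5,1.4,1.3,1.2])
E
```

```text
t: 16.77
position: [465.5, 169.9, 194.4]
tcp_rot: [[0.283, -0.959, 0.0], [-0.959, -0.283, 0.002], [-0.002, -0.001, -1.0]]
force: [-1.6, 5.4, 4.5]
width: 0.1
finger_force: 2.5
tcp jig [114.7   2.4 194.4] tool-y corr 0.0163
1.6 [ 86.2 198.8] [ 0.19 -0.03]
1.5 [ 75.2 199.1] [ 0.264 -0.032]
1.4 [ 64.2 198.4] [ 0.337 -0.027]
1.3 [ 53.4 196.6] [ 0.409 -0.015]
1.2 [ 42.7 193.7] [0.48  0.004]
```

```bash
python3 -m pendant '[0.05,-0.004,-0.006,0,0,0, 0.1,-0.008,-0.015,0,0,0, 0.15,-0.012,-0.025,0,0,0, 0.2,-0.016,-0.03,0,0,0, 0.25,-0.016,-0.031,0,0,0, 0.3,-0.016,-0.03,0,0,0, 0.34,-0.016,-0.027,0,0,0, 0.38,-0.016,-0.02,0,0,0, 0.41,-0.016,-0.015,0,0,0, 0.41,-0.016,-0.015,0,0,0]'; python3 - <<'E'
from path import *
prt([1.2,1.1,1.0,.9,.8,.7,.6])
E
```

```text
t: 18.02
position: [484.6, 111.2, 196.1]
tcp_rot: [[0.283, -0.959, -0.001], [-0.959, -0.283, 0.001], [-0.001, 0.001, -1.0]]
force: [-2.9, 2.1, 1.3]
width: -0.0
finger_force: 1.5
tcp jig [ 53.1   0.7 196.1] tool-y corr 0.0046
1.2 [ 42.7 193.7] [0.069 0.016]
1.1 [ 32.5 189.8] [0.137 0.042]
1.0 [ 22.6 184.8] [0.203 0.075]
0.9 [ 13.3 178.9] [0.265 0.115]
0.8 [  4.7 172.1] [0.323 0.16 ]
0.7 [ -3.3 164.5] [0.375 0.211]
0.6 [-10.4 156.1] [0.423 0.267]
```

```bash
python3 -m pendant '[0.035,-0.002,0.008,0,0,0, 0.07,-0.004,0.016,0,0,0, 0.104,-0.005,0.028,0,0,0, 0.137,-0.005,0.042,0,0,0, 0.17,-0.005,0.058,0,0,0, 0.203,-0.005,0.075,0,0,0, 0.235,-0.005,0.094,0,0,0, 0.265,-0.005,0.115,0,0,0, 0.295,-0.005,0.137,0,0,0, 0.323,-0.005,0.16,0,0,0, 0.35,-0.005,0.185,0,0,0, 0.375,-0.005,0.211,0,0,0]'; python3 - <<'E'
from path import *
prt([.7,.6,.5,.4,.3,.25,.2])
print(env.sense()["force"])
E
```

```text
t: 19.52
position: [501.5, 57.2, 164.7]
tcp_rot: [[0.283, -0.959, -0.0], [-0.959, -0.283, -0.0], [0.0, 0.0, -1.0]]
force: [-3.9, 0.5, 7.1]
width: -0.0
finger_force: 3.2
tcp jig [ -3.5  -0.4 164.7] tool-y corr -0.0027
0.7 [ -3.3 164.5] [-0.001  0.002]
0.6 [-10.4 156.1] [0.046 0.058]
0.5 [-16.7 147. ] [0.088 0.118]
0.4 [-22.  137.4] [0.123 0.182]
0.3 [-26.3 127.2] [0.152 0.25 ]
0.25 [-28.1 122. ] [0.164 0.285]
0.2 [-29.6 116.7] [0.174 0.32 ]
[-3.93155415  0.50774517  7.05009201]
```

```bash
python3 -m pendant '[0.024,0,0.028,0,0,0, 0.046,0.001,0.058,0,0,0, 0.068,0.002,0.088,0,0,0, 0.088,0.003,0.118,0,0,0, 0.106,0.003,0.15,0,0,0, 0.123,0.003,0.182,0,0,0, 0.138,0.003,0.215,0,0,0, 0.152,0.003,0.25,0,0,0, 0.152,0.003,0.25,0,0,0]'; python3 - <<'E'
from path import *
prt([.3,.25,.2,.15,.1,.05,0])
E
```

```text
t: 20.65
position: [508.1, 35.0, 127.1]
tcp_rot: [[0.282, -0.959, 0.001], [-0.959, -0.282, -0.001], [0.001, -0.0, -1.0]]
force: [0.6, 0.1, 0.1]
width: -0.1
finger_force: 0.0
tcp jig [-26.7  -0.5 127.1] tool-y corr -0.0032
0.3 [-26.3 127.2] [-0.002 -0.001]
0.25 [-28.1 122. ] [0.009 0.034]
0.2 [-29.6 116.7] [0.02  0.069]
0.15 [-30.9 111.4] [0.028 0.105]
0.1 [-31.9 106. ] [0.035 0.141]
0.05 [-32.6 100.5] [0.039 0.178]
0 [-33.  95.] [0.042 0.214]
```

```bash
python3 -m pendant '[0.004,0.003,0.017,0,0,0, 0.009,0.003,0.034,0,0,0, 0.015,0.003,0.052,0,0,0, 0.02,0.003,0.069,0,0,0]';python3 -m pendant '[0.003,0,0.01,0,0,0, 0.004,0,0.018,0,0,0]'; python3 - <<'E'
from path import *
prt([.2,.15,.1,.05])
E
```

```text
t: 21.15
position: [508.9, 32.0, 117.2]
tcp_rot: [[0.283, -0.959, 0.002], [-0.959, -0.283, -0.001], [0.001, -0.001, -1.0]]
force: [1.0, -1.7, 7.6]
width: -0.1
finger_force: 3.1
t: 21.4
position: [509.2, 31.4, 114.5]
tcp_rot: [[0.283, -0.959, 0.002], [-0.959, -0.283, -0.001], [0.001, -0.002, -1.0]]
force: [1.4, -2.4, 7.3]
width: -0.1
finger_force: 3.2
tcp jig [-30.4  -0.5 114.5] tool-y corr -0.0031
0.2 [-29.6 116.7] [-0.005 -0.015]
0.15 [-30.9 111.4] [0.003 0.021]
0.1 [-31.9 106. ] [0.009 0.057]
0.05 [-32.6 100.5] [0.014 0.094]
```

Contact holds at about 7.5 N. From here small steps, watching the vertical force.

```bash
for i in 1; do python3 -m pendant '[0.001,0,0.01,0,0,0, 0.003,0,0.02,0,0,0]' | grep -E 'pos|force'; python3 -m pendant '[0.001,0,0.01,0,0,0, 0.003,0,0.02,0,0,0]'| grep -E 'pos|force'; done
```

```text
position: [509.4, 30.8, 111.6]
force: [1.0, -4.4, 7.8]
finger_force: 3.5
position: [509.5, 30.3, 108.7]
force: [0.6, -5.0, 8.1]
finger_force: 3.9
```

```bash
python3 -m pendant '[0.003,0,0.008,0,0,0, 0.005,0,0.015,0,0,0]' | grep -E 'pos|force'; python3 -m pendant '[0.001,0,0.008,0,0,0, 0.002,0,0.015,0,0,0]'| grep -E 'pos|force'
```

```text
position: [509.6, 29.8, 106.4]
force: [1.8, -1.9, 7.9]
finger_force: 4.0
position: [509.7, 29.5, 104.2]
force: [1.0, -2.7, 8.7]
finger_force: 4.3
```

```bash
python3 -m pendant '[0.001,0,0.007,0,0,0, 0.002,0,0.013,0,0,0]' | grep -E 'pos|force'; python3 -m pendant '[0.001,0,0.007,0,0,0, 0.001,0,0.012,0,0,0]'| grep -E 'pos|force'
```

```text
position: [509.9, 29.2, 102.3]
force: [0.7, -2.9, 8.8]
finger_force: 4.6
position: [509.9, 29.0, 100.5]
force: [-0.0, -3.5, 10.7]
finger_force: 4.8
```

```bash
python3 -m pendant '[0.001,0,0.005,0,0,0, 0.001,0,0.009,0,0,0]' | grep -E 'pos|force'
```

```text
position: [510.0, 28.9, 99.3]
force: [-1.2, -4.2, 15.5]
finger_force: 7.3
```

```bash
python3 -m pendant '[0,0,0.003,0,0,0, 0,0,0.003,0,0,0]' | grep -E 'pos|force'
```

```text
position: [510.0, 28.9, 99.1]
force: [-1.9, -2.7, 15.5]
finger_force: 7.8
```

```bash
python3 -m pendant '[0,0,0.004,0,0,0, 0,0,0.004,0,0,0, 0,0,0.004,0,0,0]' | grep -E 'pos|force'
```

```text
position: [510.1, 28.8, 98.8]
force: [-3.9, -3.9, 22.0]
finger_force: 11.2
```

Stiff now: 22 N after 0.3 mm of travel, so the pack is on the ledges. I retreat and check.

```bash
python3 -m pendant '[0,0,-0.02,0,0,0, 0,0,-0.1,0,0,0, 0,0,-0.4,0,0,0, 0,0,-0.8,0,0,0, 0,0,-1,0,0,0, 0,0,-1,0,0,0, 0,0,-1,0,0,0]'; python3 -m pendant '[-0.1,0,-0.3,0,0,0, -0.4,0,-0.5,0,0,0, -0.8,0,-0.5,0,0,0, -0.8,0,-0.5,0,0,0, -0.8,0,-0.5,0,0,0]'|grep pos; python3 - <<'E'
from path import *
c=shot("wrist"); a=c["pixels"][20:320,130:430,::-1]; cv2.imwrite("pics/w5c.png",cv2.resize(a,None,fx=2,fy=2,interpolation=cv2.INTER_CUBIC))
for d in env.trace("clamp_handle","wrist")[:2]: print(d["conf"],d["bbox"])
for th in(0,.05,.1,.2): print(th,[w2px(c,W(P,[[66-r*np.cos(th)+6*np.sin(th),y,72+r*np.sin(th)+6*np.cos(th)]])[0])[0].round(1) for r,y in((128,-20),(128,20),(92,20))])
E
```

```text
t: 24.65
position: [508.7, 29.4, 246.8]
tcp_rot: [[0.283, -0.959, -0.001], [-0.959, -0.283, 0.0], [-0.0, 0.001, -1.0]]
force: [-0.0, -0.1, -0.3]
width: 0.0
finger_force: 0.0
position: [474.9, 144.3, 321.5]
0.9 [280.1, 103.7, 40.9, 122.0]
0 [array([260. ,  41.6]), array([297.5,  41.8]), array([296.9,  78.1])]
0.05 [array([259.7,  40.7]), array([297.8,  40.8]), array([297.1,  78. ])]
0.1 [array([259.3,  40. ]), array([298.2,  40.2]), array([297.3,  78.1])]
0.2 [array([258.6,  39.8]), array([298.9,  40. ]), array([297.8,  79.1])]
```

View pics/w5c.png

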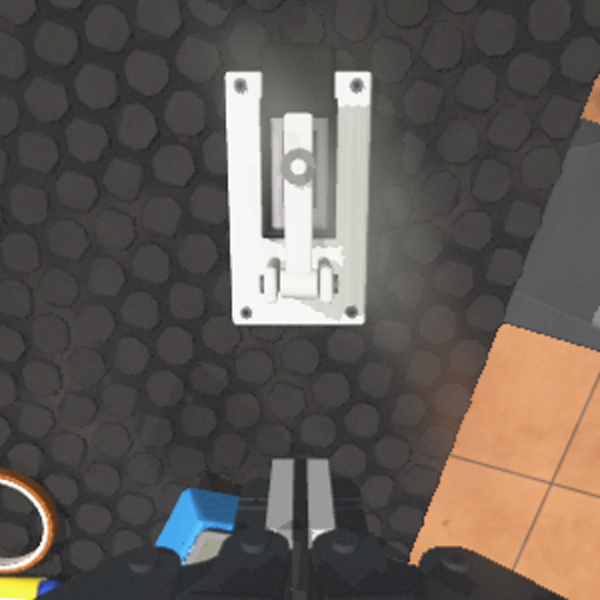

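The top view shows the clamp closed over the seated pack, spindle at crop (298,167), arm level, and nothing else displaced. At 22 N on the handle the foot load, about 25 N, is well above the springs' 7 N, so the pack is on its ledges. I hand it in.

```bash
python3 -c "
from station import env
print(env.finish_job())"
```

```text
the job is handed in; nothing more can be done
None
```

The grey pack is in the cradle with the clamp closed over it, pressed to 22 N on the handle until it went stiff (home judged by force, not measured in the picture). The jar, cutters and spool were left alone, and I handed the job in at about 25 s with the robot clear.

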